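Stack the spacer and clamp washer on the coil test jig

TASK

Get the coil on the black test jig ready for its clamp knob: put the tall tube spacer over the upright stud so that it stands flat on the disc that covers the coil, then lay the large flat washer over the stud on top of the spacer. Lower each one into place rather than dropping it from the stud's tip, with nothing else under or between them, and leave both lying free.

Things in the scene. Friction and masses are not known exactly. Their poses are not given: they have to be found in the camera images.
- spacer: Tall tube spacer, plain aluminium: a ring 46 mm outside diameter, 30 mm bore right through, 30 mm tall, about 70 g. It stands loose and upright on the bench. Origin at its centre, 15 mm above its underside; z along the bore. Lookalikes close by, not wanted: a short spacer of the same diameters only 12 mm tall, and a solid aluminium plug of 46 mm diameter and 30 mm height with no bore.
- washer: Large flat steel washer: 58 mm outside diameter, 30 mm bore, 6 mm thick, about 70 g, lying flat and loose on the bench. Origin at its centre, 3 mm above its underside; z along the bore. A smaller steel washer, 34 mm diameter, also lies about and is not wanted.
- seat (a point): Point on the stud's axis on the flat top of the brown disc, 78 mm in diameter, that covers the coil; the spacer stands here. z points up. The disc is fixed on a copper-wound ring coil 93 mm in diameter and 32 mm high, which is fixed on a black box 130 x 140 x 70 mm (along the point's x and y), standing on the bench; the seat is 106 mm above the bench. Nothing of the jig moves.
- stud_tip (a point): Top of the fixed upright steel stud, 56 mm above the seat. The stud is 10 mm in diameter; its top 12 mm taper to 4 mm. Spacer and washer thus have 10 mm of play all round; in place, the stack is 36 mm high and the stud stands 20 mm out of it.
Mind the look-alikes: they are no part of the job. What is shaped like the washer but orange or pink is not meant.

How it is judged:
By the outcome, as a careful person would: the job done as asked, in the order asked, and still so for the second after the job is handed in, with the robot touching nothing.
It also fails if it takes over 58 s, if anything falls off the work surface, if the arm or the gripper's body presses on something with over 40 N, if the wrist force passes 120 N, or if a joint passes its speed limit or range.

ROBOT

A 6-joint arm with a two-finger parallel gripper is mounted at the origin on the work surface. World frame = base frame: x ahead of the robot, y to its left, z up, the work surface at z = 0. Lengths are in m, angles in degrees, forces in N, time in s.
With the tool pointing down it reaches from about 0.4 to 0.825 m from the base axis. Payload 7 kg.
Tool frame: the origin (TCP) lies midway between the tips of the shut fingers; the grasp point (between the pads) lies 19 mm behind it; z points along the fingers, y is the line along which they close (so a half turn about z gives the same grasp; the last joint's range is limited). The gripper opens to 88 mm and grips with 3 to 60 N. Pads are 19 mm wide; open, the fingers measure 130 mm over their backs; the gripper's body (78 mm by 193 mm) begins 47 mm behind the grasp point.
Start: joints at [-54.884, 20.546, 0.682, 0, -70.136, -16.507], TCP at [0.215, -0.64, 0.227] pointing down, gripper open.
Joint ranges: [-176.03, 176.03], [-82.01, 121.73], [-58.28, 71.71], [-173.87, 95.51], [-174.79, -0.11], [-173.66, 173.66]. Speed limits (degrees/s): [136.94, 136.94, 172.46, 180, 180, 180].

INTERFACE

Orientations are given as [roll, pitch, yaw] about the fixed x, y, z axes, in that order (R = Rz(yaw) Ry(pitch) Rx(roll)).
In Python, from plant import r gives the robot as it stands. The module is installed in compiled form; this text tells all that it offers.
- The arm moves only by the tool play_rows, never from a script. Its argument "rows" is a list of rows, each an object with "slide": the shift along the tool's x, y, z as a fraction of full scale, a list of three; "delta_rot": the turn, a rotation vector about the tool's x, y, z as a fraction of full scale, a list of three; "fingers": the opening, from -1 (shut) to 1 (fully open). In form: [{"slide": [x, y, z], "delta_rot": [rx, ry, rz], "fingers": fingers}, ...]. A call has 1 to 8 rows; each row shifts and turns the commanded pose from where the row before left it, along the tool's axes as they then stand; what a row does not reach is not made up. Full scale, the value 1, is 0.15 m for a shift and 0.08 rad for a turn. A row lasts 1/8 s, in which the tool goes at most 62.5 mm and 10.7 degrees, less where a joint would pass 70% of its speed; a pose out of reach is approached as far as the arm can. A call with a number of a shift or a turn outside -1 to 1 is refused whole. A call with a gripper value outside its range is refused whole. The fingers move at their own pace and stop on an object; "squeeze" is the grip in N (left out, the last holds). Time passes only in rows, so rows that do not move let the fingers close. It gives the time, the measured TCP pose, the force, the opening and the grip force at its end, in the units of the state.
- r.get_state(): the state, without advancing time (a new reading comes with each control period).
- r.capture(name): name is "scene" or "top" or "wrist"; returns a dict with "image" (384x512x3 uint8, blue, green, red), "fx", "fy", "cx", "cy" (pixels), "R" (3x3) and "t" (3): a world point X has camera coordinates R X + t; the wrist camera has in their place "T_tool_cam" (4x4, takes a point from camera to tool coordinates, whose origin is the TCP and whose axes are the flange's). Camera axes: x right, y down, z forward; pixel columns grow to the right and rows downward; lengths in m; the calibration is good to about 2 mm. A picture is of the moment at which its call begins: read the wrist's pose just before it. There is no depth.
- r.close_job(): hands the job in; it is judged then, once.
The state is a dict: "time_s": time; "joints": joint angles; "qd": joint speeds; "joint_torque": joint torques, N m; "tcp_pos": TCP position; "eef_rot": TCP orientation; "contact_force": force on the tool from outside, world axes, zero at the start; "moment": the same for the moment, N m; "gripper_width": finger opening in m; "gripper_force": force on a finger pad.
Only numpy, scipy, OpenCV 4.12 (cv2) and the standard library are available. Lean on these libraries where they do the work, as an engineer would, in place of code of your own. Each camera call takes 0.05 s, during which the arm holds its last target. There are 200 camera calls.

## Working session

There is one attempt and no reset: what is moved stays moved. The work goes in short steps, Python scripts to look and compute and a tool call to move; the robot and the scene stay as the last step left them, time stands still between calls to the robot, and variables do not carry over. Pictures are saved under pics/ and viewed, at most 10 in all, crops included, and the job is handed in when it is done.

Besides the shell and the picture viewer there is one more tool, called by a JSON object that holds its "method" and its "body", one argument or row to a line. play_rows: Moves the arm, as the interface text tells. Shift numbers are shares of 0.15 m and turn numbers shares of 0.08 rad, none past 1 either way. Its arguments: {"type":"object","properties":{"rows":{"type":"array"},"squeeze":{"type":"number"}},"required":["rows"]}

```bash
mkdir -p pics; cat > h.py <<'E'
import numpy as np, cv2
from plant import r
from scipy.spatial.transform import Rotation as Ro
def cap(n):
    s=r.get_state(); c=r.capture(n)
    if n=="wrist":
        T=np.eye(4);T[:3,:3]=Ro.from_euler('xyz',s['eef_rot'],degrees=True).as_matrix();T[:3,3]=s['tcp_pos']
        M=np.linalg.inv(T@c['T_tool_cam']); c['R'],c['t']=M[:3,:3],M[:3,3]
    c['R']=np.array(c['R']);c['t']=np.array(c['t'])
    return c
def ray(c,u,v,z):
    d=c['R'].T@np.array([(u-c['cx'])/c['fx'],(v-c['cy'])/c['fy'],1]);o=-c['R'].T@c['t']
    return o+d*(z-o[2])/d[2]
def proj(c,X):
    p=c['R']@np.array(X)+c['t'];return [c['fx']*p[0]/p[2]+c['cx'],c['fy']*p[1]/p[2]+c['cy']]
def todelta(target):
    s=r.get_state();R=Ro.from_euler('xyz',s['eef_rot'],degrees=True).as_matrix()
    return R.T@(np.array(target)-s['tcp_pos'])/0.15
E
python3 - <<'E'
from h import *
import pickle
s=r.get_state();print(s)
a={n:cap(n) for n in("scene","top","wrist")}
pickle.dump(a,open('a.pkl','wb'))
for n in("scene","top"):
    cv2.imwrite(f'pics/{n}.png',cv2.resize(a[n]['image'],(800,600),interpolation=cv2.INTER_CUBIC))
    print(n,-a[n]['R'].T@a[n]['t'],a[n]['fx'])
print(a['wrist']['T_tool_cam'],a['wrist']['fx'])
E
```

```text
{'time_s': 0.0, 'joints': array([-5.48826672e+01,  2.05892224e+01,  6.31978846e-01, -2.11233147e-02,
       -7.01353329e+01, -1.65058565e+01]), 'qd': array([-0.04289219,  0.03465139, -0.03587577,  0.02094417,  0.02448756,
        0.02549947]), 'joint_torque': array([ 1.17770705e-04, -5.82722032e+01,  2.93058336e+01,  6.99735403e+00,
        6.91729132e-03, -1.60240966e-04]), 'tcp_pos': array([ 0.21522781, -0.63923213,  0.22563087]), 'eef_rot': array([ 1.79905596e+02, -7.26594511e-03, -1.61395711e+02]), 'contact_force': array([ 0.85827879, -0.59989933,  0.12877602]), 'moment': array([0.01436921, 0.03833502, 0.01223134]), 'gripper_force': 0.0, 'gripper_width': 0.08774160713863337}
scene [ 1.06577681 -0.04095651  0.97543383] 414.52278796878
top [0.36779251 0.0174342  1.05586561] 401.2721762322596
[[-1.71893924e-04 -9.61952189e-01 -2.73217782e-01  7.29318433e-02]
 [ 9.99999974e-01 -1.24373288e-04 -1.91249495e-04 -6.66488448e-04]
 [ 1.49991877e-04 -2.73217807e-01  9.61952186e-01 -1.59330231e-01]
 [ 0.00000000e+00  0.00000000e+00  0.00000000e+00  1.00000000e+00]] 310.47131559045533
```

View pics/top.png

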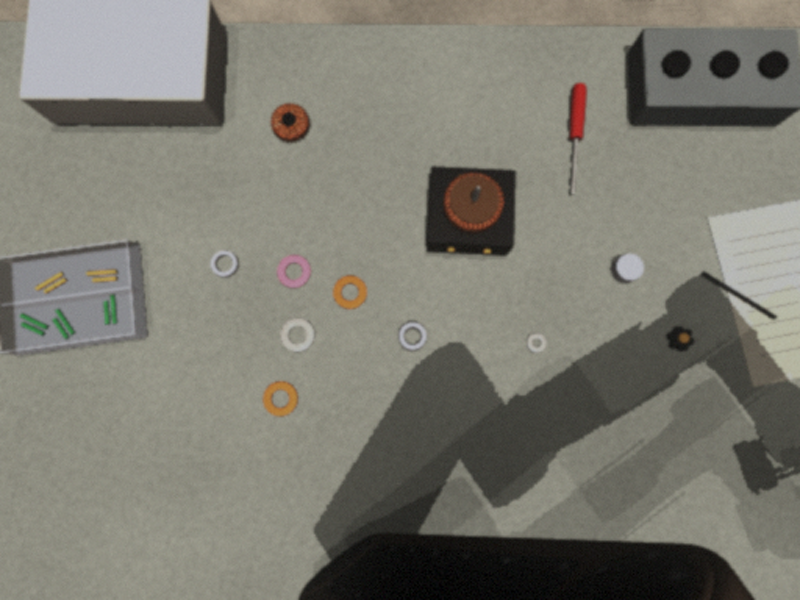

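View pics/scene.png

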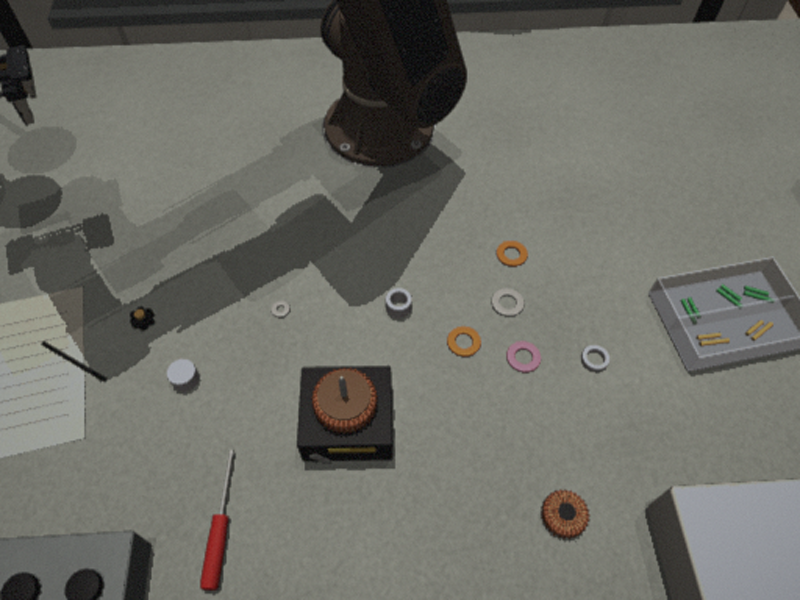

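Candidates in the top picture (800x600 view):
- **Rings:** the one at (412,335) shows a tall wall in the scene view at (398,302), so it fits the tall spacer. The one at (224,263), scene (596,358), looks like the short spacer.
- **Solid plug:** at (629,267).
- **Washers:** the grey one at (297,335), scene (507,302), fits. The small one at (537,342) and the orange and pink ones do not.
- **Jig:** at (473,205).

I'll measure these and confirm them in one crop.

```bash
python3 - <<'E'
from h import *
import pickle
a=pickle.load(open('a.pkl','rb'))
def fit(c,u,v,z,w=26):
    u,v=int(u*.64),int(v*.64); im=c['image'][v-w:v+w,u-w:u+w].astype(int)
    sub=cv2.cvtColor(im.astype(np.uint8),cv2.COLOR_BGR2GRAY); 
    t=np.median(sub)+22; m=(sub>t).astype(np.uint8)
    n,l,st,ce=cv2.connectedComponentsWithStats(m); k=1+np.argmax(st[1:,4])
    cs,_=cv2.findContours((l==k).astype(np.uint8),cv2.RETR_EXTERNAL,cv2.CHAIN_APPROX_NONE)
    P=cs[0][:,0]+[u-w,v-w]
    W=np.array([ray(c,x,y,z)[:2] for x,y in P]); (cc,rad)=cv2.minEnclosingCircle(W.astype(np.float32))
    return np.round(cc,4),np.round(np.ptp(W,0),4)
for n,pt,ps,z in [("ringA",(412,335),(398,298),.03),("ringA as short",(412,335),(398,298),.012),("ringB",(224,263),(596,355),.012),("ringB as tall",(224,263),(596,355),.03),("washer",(297,335),(507,302),.006)]:
    print(n,fit(a['top'],*pt,z),fit(a['scene'],*ps,z))
# brown disc / coil by colour
for n,(u,v) in {'top':(473,200),'scene':(345,400)}.items():
    c=a[n];u,v=int(u*.64),int(v*.64);w=30
    h=cv2.cvtColor(c['image'],cv2.COLOR_BGR2HSV)[v-w:v+w,u-w:u+w]
    m=((h[...,1]>90)&((h[...,0]<18)|(h[...,0]>170))&(h[...,2]>50)).astype(np.uint8)
    cs,_=cv2.findContours(m,0,1);P=max(cs,key=cv2.contourArea)[:,0]+[u-w,v-w]
    W=np.array([ray(c,x,y,.102)[:2] for x,y in P]);print(n,'coil',cv2.minEnclosingCircle(W.astype(np.float32)),W.min(0),W.max(0))
c=a['scene']['image'];t=a['top']['image']
A=cv2.resize(c[165:255,225:405],(800,400),interpolation=cv2.INTER_CUBIC)
B=cv2.resize(t[100:165,260:340],None,fx=3,fy=3,interpolation=cv2.INTER_CUBIC)
B2=cv2.resize(c[225:300,185:255],(240,195),interpolation=cv2.INTER_CUBIC)
o=np.zeros((600,800,3),np.uint8);o[:400]=A;o[400:595,:240]=B;o[400:595,250:490]=B2
cv2.imwrite('pics/crop.png',o)
E
```

```text
ringA (array([0.4614, 0.0117]), array([0.0387, 0.0411])) (array([0.4618, 0.0111]), array([0.0422, 0.0412]))
ringA as short (array([0.463 , 0.0116]), array([0.0394, 0.0418])) (array([0.4503, 0.0121]), array([0.043, 0.042]))
ringB (array([0.5837, 0.3355]), array([0.038 , 0.0403])) (array([0.5845, 0.3335]), array([0.0391, 0.0423]))
ringB as tall (array([0.58, 0.33]), array([0.0374, 0.0396])) (array([0.5935, 0.3265]), array([0.0383, 0.0415]))
washer (array([0.463 , 0.2054]), array([0.0527, 0.0503])) (array([0.4664, 0.2035]), array([0.028 , 0.0497]))
top coil ((0.6679097414016724, -0.08174572885036469), 0.04948938637971878) [ 0.61852121 -0.1290971 ] [ 0.71524525 -0.03553871]
scene coil ((0.6756041049957275, -0.08373536914587021), 0.04997002333402634) [ 0.62638264 -0.1312078 ] [ 0.72533702 -0.03535993]
```

View pics/crop.png

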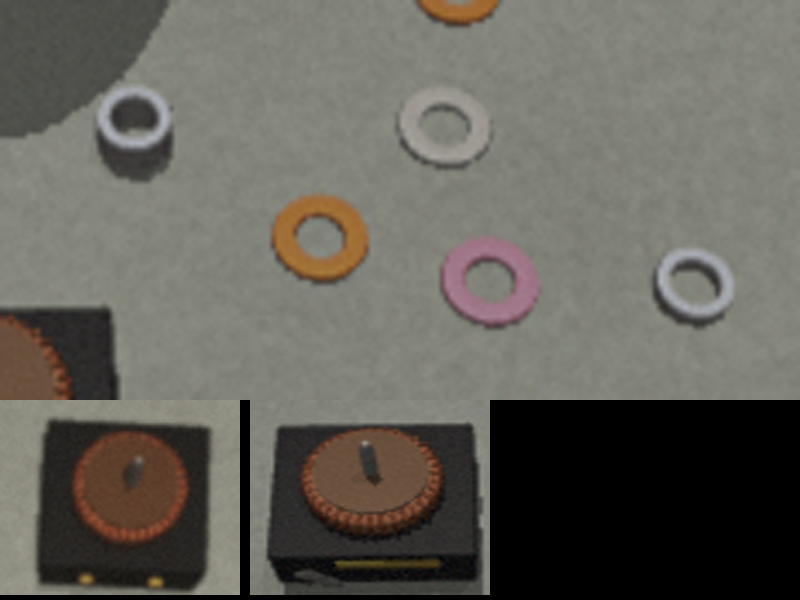

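The crop confirms it: ringA (134,115) is tall-walled with an open bore, and its two views agree at z=30 mm. RingB (694,285) is thin, and its views agree at 12 mm. The grey ring (444,125), about 55 mm wide, is the washer. Next I'll triangulate the stud tip and work out the first move.

```bash
python3 - <<'E'
from h import *
import pickle
a=pickle.load(open('a.pkl','rb'))
for z in(.162,):print(ray(a['top'],306.7,120,z),ray(a['scene'],218.5,241.5,z))
print(ray(a['scene'],221.5,255.8,.106),ray(a['top'],302.5,129,.106))
print(todelta([.462,.0115,.19]))
E
```

```text
[ 0.66930737 -0.0846462   0.162     ] [ 0.67202191 -0.08300309  0.162     ]
[ 0.6810442  -0.07984399  0.106     ] [ 0.6652341  -0.08062115  0.106     ]
[-2.94333811  3.58741367  0.24303588]
```

{"method": "play_rows", "body": {
  "rows": [
    {"slide": [-0.24, 0.3, 0.02], "delta_rot": [0, 0, 0], "fingers": 1},
    {"slide": [-0.24, 0.3, 0.02], "delta_rot": [0, 0, 0], "fingers": 1},
    {"slide": [-0.24, 0.3, 0.02], "delta_rot": [0, 0, 0], "fingers": 1},
    {"slide": [-0.24, 0.3, 0.02], "delta_rot": [0, 0, 0], "fingers": 1},
    {"slide": [-0.24, 0.3, 0.02], "delta_rot": [0, 0, 0], "fingers": 1},
    {"slide": [-0.24, 0.3, 0.02], "delta_rot": [0, 0, 0], "fingers": 1},
    {"slide": [-0.24, 0.3, 0.02], "delta_rot": [0, 0, 0], "fingers": 1},
    {"slide": [-0.24, 0.3, 0.02], "delta_rot": [0, 0, 0], "fingers": 1}
  ]
}}

```text
time_s: 1.15
tcp_pos: [0.3737, -0.2049, 0.2026]
eef_rot: [-180.0, 0.0, -161.4]
contact_force: [2.1, -1.0, 0.1]
gripper_width: 0.0875
gripper_force: 0.0
```

{"method": "play_rows", "body": {
  "rows": [
    {"slide": [-0.24, 0.3, 0.02], "delta_rot": [0, 0, 0], "fingers": 1},
    {"slide": [-0.24, 0.3, 0.02], "delta_rot": [0, 0, 0], "fingers": 1},
    {"slide": [-0.24, 0.3, 0.02], "delta_rot": [0, 0, 0], "fingers": 1},
    {"slide": [-0.24, 0.28, 0.02], "delta_rot": [0, 0, 0], "fingers": 1},
    {"slide": [0, 0, 0], "delta_rot": [0, 0, 0], "fingers": 1},
    {"slide": [0, 0, 0], "delta_rot": [0, 0, 0], "fingers": 1}
  ]
}}

```text
time_s: 1.9
tcp_pos: [0.453, 0.0071, 0.1902]
eef_rot: [180.0, -0.1, -161.3]
contact_force: [0.4, -0.5, 0.1]
gripper_width: 0.0874
gripper_force: 0.0
```

```bash
cat >> h.py <<'E'
def ringfit(c,guess,z,dia,thr=22):
    # outer contour of the bright ring nearest the guess, cast on plane z
    g=cv2.cvtColor(c['image'],cv2.COLOR_BGR2GRAY).astype(int)
    u,v=proj(c,[*guess,z]); R=c['fx']*dia/2/(c['R']@np.array([*guess,z])+c['t'])[2]
    yy,xx=np.mgrid[:384,:512]; near=np.hypot(xx-u,yy-v)<1.7*R
    m=((g>np.median(g[near])+thr)&near).astype(np.uint8)
    cs,_=cv2.findContours(m,cv2.RETR_EXTERNAL,cv2.CHAIN_APPROX_NONE);P=max(cs,key=cv2.contourArea)[:,0]
    W=np.array([ray(c,x,y,z)[:2] for x,y in P]);cc,rad=cv2.minEnclosingCircle(W.astype(np.float32))
    return np.round(cc,4),rad,np.ptp(W,0)
E
python3 - <<'E'
from h import *
s=r.get_state();print(s['time_s'],s['tcp_pos'],s['eef_rot'],s['contact_force'])
c=cap('wrist');print(proj(c,[.462,.0115,.03]))
cv2.imwrite('pics/w1.png',c['image'])
print(ringfit(c,[.462,.0115],.03,.046))
E
```

```text
1.9 [0.45299922 0.00714345 0.19024964] [ 1.79998771e+02 -5.61091093e-02 -1.61337369e+02] [ 0.39529162 -0.50743979  0.05394628]
[np.float64(255.52495529067698), np.float64(184.6826322066814)]
(array([0.4622, 0.011 ]), 0.022251157090067863, array([0.03668569, 0.04383159]))
```

View pics/w1.png

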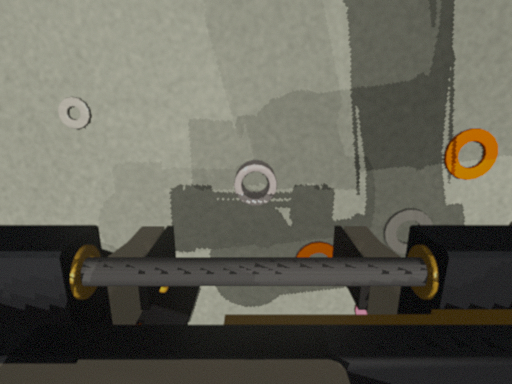

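The wrist picture shows the spacer at (255,182), within 3 px of the prediction, with its open bore visible. I'll descend now.

```bash
python3 -c "
from h import *
print(todelta([.462,.0113,.006]))"
```

```text
[-0.0681397   0.01027506  1.2291398 ]
```

{"method": "play_rows", "body": {
  "rows": [
    {"slide": [-0.068, 0.01, 0.2], "delta_rot": [0, 0, 0], "fingers": 1},
    {"slide": [0, 0, 0.3], "delta_rot": [0, 0, 0], "fingers": 1},
    {"slide": [0, 0, 0.3], "delta_rot": [0, 0, 0], "fingers": 1},
    {"slide": [0, 0, 0.2], "delta_rot": [0, 0, 0], "fingers": 1},
    {"slide": [0, 0, 0.13], "delta_rot": [0, 0, 0], "fingers": 1},
    {"slide": [0, 0, 0.1], "delta_rot": [0, 0, 0], "fingers": 1},
    {"slide": [0, 0, 0], "delta_rot": [0, 0, 0], "fingers": 1},
    {"slide": [0, 0, 0], "delta_rot": [0, 0, 0], "fingers": 1}
  ]
}}

```text
time_s: 2.95
tcp_pos: [0.4629, 0.0112, 0.0067]
eef_rot: [-180.0, 0.0, -161.4]
contact_force: [0.8, -0.1, -0.3]
gripper_width: 0.0875
gripper_force: 0.0
```

{"method": "play_rows", "body": {
  "rows": [
    {"slide": [0, 0, 0], "delta_rot": [0, 0, 0], "fingers": -1},
    {"slide": [0, 0, 0], "delta_rot": [0, 0, 0], "fingers": -1},
    {"slide": [0, 0, 0], "delta_rot": [0, 0, 0], "fingers": -1},
    {"slide": [0, 0, 0], "delta_rot": [0, 0, 0], "fingers": -1},
    {"slide": [0, 0, 0], "delta_rot": [0, 0, 0], "fingers": -1},
    {"slide": [0, 0, 0], "delta_rot": [0, 0, 0], "fingers": -1}
  ],
  "squeeze": 20
}}

```text
time_s: 3.7
tcp_pos: [0.4627, 0.0118, 0.0061]
eef_rot: [180.0, 0.0, -161.4]
contact_force: [-0.2, 0.7, 3.1]
gripper_width: 0.0461
gripper_force: 20.0
```

```bash
python3 -c "
from h import *
print(todelta([.60,-.05,.21]))"
```

```text
[-0.73613831 -0.68297535 -1.35929864]
```

{"method": "play_rows", "body": {
  "rows": [
    {"slide": [0, 0, -0.2], "delta_rot": [0, 0, 0], "fingers": -1},
    {"slide": [0, 0, -0.3], "delta_rot": [0, 0, 0], "fingers": -1},
    {"slide": [0, 0, -0.3], "delta_rot": [0, 0, 0], "fingers": -1},
    {"slide": [0, 0, -0.3], "delta_rot": [0, 0, 0], "fingers": -1},
    {"slide": [-0.13, -0.1, -0.26], "delta_rot": [0, 0, 0], "fingers": -1},
    {"slide": [-0.2, -0.2, 0], "delta_rot": [0, 0, 0], "fingers": -1},
    {"slide": [-0.2, -0.2, 0], "delta_rot": [0, 0, 0], "fingers": -1},
    {"slide": [-0.2, -0.18, 0], "delta_rot": [0, 0, 0], "fingers": -1}
  ]
}}

```text
time_s: 4.7
tcp_pos: [0.5998, -0.0507, 0.2097]
eef_rot: [180.0, -0.0, -161.4]
contact_force: [-0.1, 1.6, -0.5]
gripper_width: 0.0459
gripper_force: 20.0
```

{"method": "play_rows", "body": {
  "rows": [
    {"slide": [0, 0, 0], "delta_rot": [0, 0, 0], "fingers": -1},
    {"slide": [0, 0, 0], "delta_rot": [0, 0, 0], "fingers": -1},
    {"slide": [0, 0, 0], "delta_rot": [0, 0, 0], "fingers": -1}
  ]
}}

```text
time_s: 5.08
tcp_pos: [0.5982, -0.0496, 0.2102]
eef_rot: [180.0, -0.0, -161.4]
contact_force: [0.0, -0.3, -0.6]
gripper_width: 0.046
gripper_force: 20.0
```

```bash
python3 - <<'E'
from h import *
s=r.get_state();print(s['time_s'],s['tcp_pos'],s['eef_rot'],s['contact_force'],s['gripper_width'])
c=cap('wrist');print(proj(c,[.67,-.084,.162]),proj(c,[.67,-.084,.106]))
cv2.imwrite('pics/w2.png',cv2.resize(c['image'],(800,600)))
import pickle;pickle.dump(c,open('w2.pkl','wb'))
E
```

```text
5.075 [ 0.5981993  -0.04960776  0.2101715 ] [ 1.79989274e+02 -5.28061323e-03 -1.61361993e+02] [ 0.04491251 -0.25187346 -0.63650295] 0.04596824820772616
[np.float64(181.27378567956492), np.float64(281.9592649482296)] [np.float64(194.7666968653344), np.float64(248.70089339065643)]
```

View pics/w2.png

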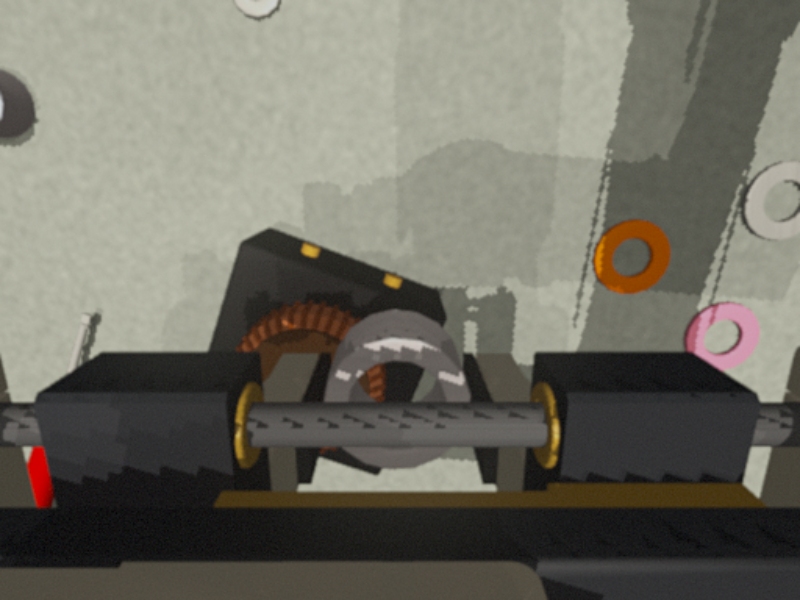

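The wrist view shows the spacer held square at (398,385), while the gripper hides the stud. The two fixed views put the stud tip at (0.670,-0.084), agreeing within 3 mm against 10 mm of play. I'll hover above it and check in the scene view.

```bash
python3 -c "
from h import *
print(todelta([.670,-.0838,.19]))"
```

```text
[-0.37990519 -0.36885379  0.13604656]
```

{"method": "play_rows", "body": {
  "rows": [
    {"slide": [-0.13, -0.12, 0.03], "delta_rot": [0, 0, 0], "fingers": -1},
    {"slide": [-0.13, -0.13, 0.05], "delta_rot": [0, 0, 0], "fingers": -1},
    {"slide": [-0.12, -0.12, 0.05], "delta_rot": [0, 0, 0], "fingers": -1},
    {"slide": [0, 0, 0], "delta_rot": [0, 0, 0], "fingers": -1},
    {"slide": [0, 0, 0], "delta_rot": [0, 0, 0], "fingers": -1},
    {"slide": [0, 0, 0], "delta_rot": [0, 0, 0], "fingers": -1}
  ]
}}

```text
time_s: 5.88
tcp_pos: [0.6702, -0.0839, 0.1913]
eef_rot: [-180.0, 0.0, -161.4]
contact_force: [-0.1, 0.3, -0.9]
gripper_width: 0.0461
gripper_force: 20.0
```

```bash
python3 - <<'E'
from h import *
s=r.get_state();print(s['time_s'],s['tcp_pos'],s['eef_rot'],s['contact_force'])
c=cap('scene');o=[cv2.resize(c['image'][170:320,150:290],(560,600),interpolation=cv2.INTER_CUBIC)]
p=s['tcp_pos'];print(proj(c,[p[0],p[1],.184]),proj(c,[.67,-.084,.162]))
cv2.imwrite('pics/s3.png',o[0])
E
```

```text
5.875 [ 0.67024233 -0.08389031  0.19132703] [-1.79995148e+02  4.92990014e-02 -1.61357508e+02] [-0.11274931  0.30416268 -0.94874847]
[np.float64(217.42456505630514), np.float64(236.2415765088902)] [np.float64(218.0204161495001), np.float64(240.67885776031136)]
```

View pics/s3.png

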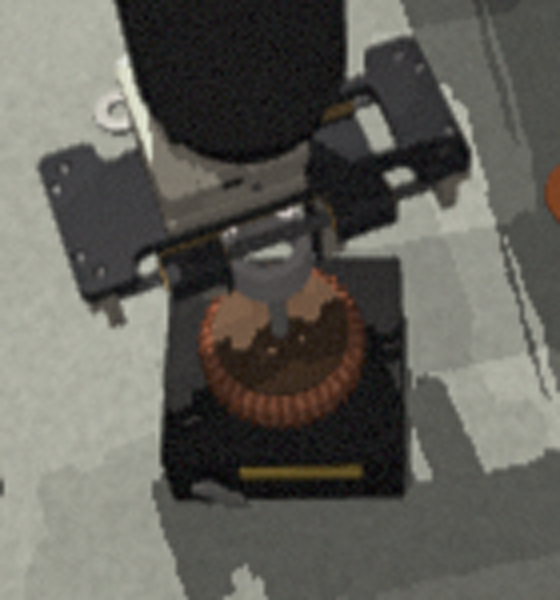

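The scene picture shows the stud below the spacer at (280,315), and the spacer centred at about (273,270). That is consistent to 1–2 mm, so I'll lower it in steps and watch the force.

{"method": "play_rows", "body": {
  "rows": [
    {"slide": [0, 0, 0.05], "delta_rot": [0, 0, 0], "fingers": -1},
    {"slide": [0, 0, 0.05], "delta_rot": [0, 0, 0], "fingers": -1},
    {"slide": [0, 0, 0.05], "delta_rot": [0, 0, 0], "fingers": -1},
    {"slide": [0, 0, 0.05], "delta_rot": [0, 0, 0], "fingers": -1},
    {"slide": [0, 0, 0.05], "delta_rot": [0, 0, 0], "fingers": -1},
    {"slide": [0, 0, 0.05], "delta_rot": [0, 0, 0], "fingers": -1}
  ]
}}

```text
time_s: 6.68
tcp_pos: [0.6707, -0.0844, 0.145]
eef_rot: [180.0, -0.0, -161.4]
contact_force: [0.2, -0.6, -0.8]
gripper_width: 0.046
gripper_force: 20.0
```

{"method": "play_rows", "body": {
  "rows": [
    {"slide": [0, 0, 0.05], "delta_rot": [0, 0, 0], "fingers": -1},
    {"slide": [0, 0, 0.05], "delta_rot": [0, 0, 0], "fingers": -1},
    {"slide": [0, 0, 0.05], "delta_rot": [0, 0, 0], "fingers": -1},
    {"slide": [0, 0, 0.03], "delta_rot": [0, 0, 0], "fingers": -1},
    {"slide": [0, 0, 0.02], "delta_rot": [0, 0, 0], "fingers": -1},
    {"slide": [0, 0, 0], "delta_rot": [0, 0, 0], "fingers": -1},
    {"slide": [0, 0, 0], "delta_rot": [0, 0, 0], "fingers": -1}
  ]
}}

```text
time_s: 7.55
tcp_pos: [0.6709, -0.0844, 0.1159]
eef_rot: [-180.0, 0.0, -161.4]
contact_force: [-1.0, -0.2, -0.4]
gripper_width: 0.0459
gripper_force: 20.0
```

{"method": "play_rows", "body": {
  "rows": [
    {"slide": [0, 0, 0.01], "delta_rot": [0, 0, 0], "fingers": -1},
    {"slide": [0, 0, 0.01], "delta_rot": [0, 0, 0], "fingers": -1},
    {"slide": [0, 0, 0], "delta_rot": [0, 0, 0], "fingers": -1},
    {"slide": [0, 0, 0], "delta_rot": [0, 0, 0], "fingers": -1}
  ]
}}

```text
time_s: 8.05
tcp_pos: [0.6707, -0.0844, 0.1126]
eef_rot: [-180.0, -0.0, -161.4]
contact_force: [0.5, 0.1, -1.0]
gripper_width: 0.0459
gripper_force: 20.0
```

{"method": "play_rows", "body": {
  "rows": [
    {"slide": [0, 0, 0.005], "delta_rot": [0, 0, 0], "fingers": -1},
    {"slide": [0, 0, 0], "delta_rot": [0, 0, 0], "fingers": -1},
    {"slide": [0, 0, 0], "delta_rot": [0, 0, 0], "fingers": -1}
  ]
}}

```text
time_s: 8.43
tcp_pos: [0.6708, -0.0844, 0.1122]
eef_rot: [-180.0, 0.0, -161.4]
contact_force: [-1.3, 0.7, 2.8]
gripper_width: 0.0458
gripper_force: 20.0
```

{"method": "play_rows", "body": {
  "rows": [
    {"slide": [0, 0, 0], "delta_rot": [0, 0, 0], "fingers": 0.2},
    {"slide": [0, 0, 0], "delta_rot": [0, 0, 0], "fingers": 0.4},
    {"slide": [0, 0, 0], "delta_rot": [0, 0, 0], "fingers": 0.6},
    {"slide": [0, 0, 0], "delta_rot": [0, 0, 0], "fingers": 0.6},
    {"slide": [0, 0, -0.05], "delta_rot": [0, 0, 0], "fingers": 0.6},
    {"slide": [0, 0, -0.1], "delta_rot": [0, 0, 0], "fingers": 0.6},
    {"slide": [0, 0, -0.2], "delta_rot": [0, 0, 0], "fingers": 0.6},
    {"slide": [0, 0, -0.3], "delta_rot": [0, 0, 0], "fingers": 1}
  ]
}}

```text
time_s: 9.43
tcp_pos: [0.6701, -0.0844, 0.2103]
eef_rot: [180.0, -0.1, -161.4]
contact_force: [0.4, 0.6, 1.2]
gripper_width: 0.0758
gripper_force: 0.0
```

```bash
python3 -c "
from h import *
print(todelta([.462,.2045,.22]))"
```

```text
[ 0.70039717  2.26807481 -0.06274059]
```

{"method": "play_rows", "body": {
  "rows": [
    {"slide": [0.08, 0.25, -0.06], "delta_rot": [0, 0, 0], "fingers": 1},
    {"slide": [0.11, 0.34, 0], "delta_rot": [0, 0, 0], "fingers": 1},
    {"slide": [0.11, 0.34, 0], "delta_rot": [0, 0, 0], "fingers": 1},
    {"slide": [0.11, 0.34, 0], "delta_rot": [0, 0, 0], "fingers": 1},
    {"slide": [0.1, 0.34, 0], "delta_rot": [0, 0, 0], "fingers": 1},
    {"slide": [0.1, 0.34, 0], "delta_rot": [0, 0, 0], "fingers": 1},
    {"slide": [0.09, 0.32, 0], "delta_rot": [0, 0, 0], "fingers": 1},
    {"slide": [0, 0, 0], "delta_rot": [0, 0, 0], "fingers": 1}
  ]
}}

```text
time_s: 10.42
tcp_pos: [0.4614, 0.2073, 0.22]
eef_rot: [179.9, 0.1, -161.1]
contact_force: [1.1, 0.3, 0.3]
gripper_width: 0.0877
gripper_force: 0.0
```

{"method": "play_rows", "body": {
  "rows": [
    {"slide": [0, 0, 0], "delta_rot": [0, 0, 0], "fingers": 1},
    {"slide": [0, 0, 0], "delta_rot": [0, 0, 0], "fingers": 1}
  ]
}}

```text
time_s: 10.68
tcp_pos: [0.463, 0.2042, 0.2187]
eef_rot: [180.0, 0.0, -161.5]
contact_force: [0.3, 0.3, 0.7]
gripper_width: 0.0875
gripper_force: 0.0
```

```bash
python3 - <<'E'
from h import *
s=r.get_state();print(s['time_s'],s['tcp_pos'],s['eef_rot'])
c=cap('wrist');print(proj(c,[.463,.2054,.006]),ringfit(c,[.463,.2054],.006,.058))
t=cap('top');S=cap('scene');print(ringfit(t,[.6705,-.0842],.136,.046,35),ringfit(S,[.6705,-.0842],.136,.046,35))
o=np.zeros((400,800,3),np.uint8)
u,v=map(int,proj(c,[.463,.2054,.006]));o[:,:400]=cv2.resize(c['image'][v-60:v+60,u-60:u+60],(400,400))
u,v=map(int,proj(S,[.67,-.084,.12]));o[:200,400:600]=cv2.resize(S['image'][v-35:v+35,u-35:u+35],(200,200))
o[200:,400:]=cv2.resize(S['image'][v-35:v+35,u-70:u+70],(400,200))
u,v=map(int,proj(t,[.67,-.084,.12]));o[:200,600:]=cv2.resize(t['image'][v-35:v+35,u-35:u+35],(200,200))
cv2.imwrite('pics/w4.png',o)
print(todelta([.463,.2054,.001]))
E
```

```text
10.675 [0.46302094 0.20416459 0.21866116] [ 1.79994979e+02  2.08416773e-02 -1.61458539e+02]
[np.float64(255.2245594208137), np.float64(166.0656054066337)] (array([0.4796, 0.2088]), 0.02188759855926037, array([0.02072994, 0.04288969]))
(array([ 0.6696, -0.0841]), 0.023541444912552834, array([0.04439223, 0.04512015])) (array([ 0.67 , -0.085]), 0.02263617515563965, array([0.04427553, 0.04241028]))
[-0.00362345  0.00885775  1.44839683]
```

View pics/w4.png

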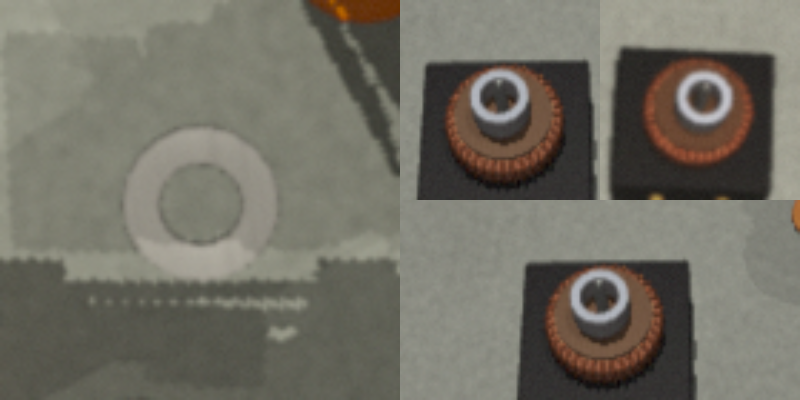

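The spacer stands upright around the stud: both views fit a 46 mm ring at z=136 mm. The washer's centre in the wrist crop is (200,202), which matches (0.464,0.205). Descending to it.

{"method": "play_rows", "body": {
  "rows": [
    {"slide": [-0.01, 0.01, 0.25], "delta_rot": [0, 0, 0], "fingers": 1},
    {"slide": [0, 0, 0.35], "delta_rot": [0, 0, 0], "fingers": 1},
    {"slide": [0, 0, 0.35], "delta_rot": [0, 0, 0], "fingers": 1},
    {"slide": [0, 0, 0.25], "delta_rot": [0, 0, 0], "fingers": 1},
    {"slide": [0, 0, 0.12], "delta_rot": [0, 0, 0], "fingers": 1},
    {"slide": [0, 0, 0.08], "delta_rot": [0, 0, 0], "fingers": 1},
    {"slide": [0, 0, 0], "delta_rot": [0, 0, 0], "fingers": 1},
    {"slide": [0, 0, 0], "delta_rot": [0, 0, 0], "fingers": 1}
  ]
}}

```text
time_s: 11.82
tcp_pos: [0.464, 0.207, 0.0091]
eef_rot: [180.0, 0.1, -161.4]
contact_force: [0.5, 0.0, -0.4]
gripper_width: 0.0877
gripper_force: 0.0
```

{"method": "play_rows", "body": {
  "rows": [
    {"slide": [0, -0.01, 0.02], "delta_rot": [0, 0, 0], "fingers": 1},
    {"slide": [0, 0, 0.02], "delta_rot": [0, 0, 0], "fingers": 1},
    {"slide": [0, 0, 0], "delta_rot": [0, 0, 0], "fingers": 1},
    {"slide": [0, 0, 0], "delta_rot": [0, 0, 0], "fingers": 1}
  ]
}}

```text
time_s: 12.32
tcp_pos: [0.4639, 0.2053, 0.0024]
eef_rot: [-180.0, 0.0, -161.4]
contact_force: [0.1, 0.7, 0.3]
gripper_width: 0.0873
gripper_force: 0.0
```

{"method": "play_rows", "body": {
  "rows": [
    {"slide": [0, 0, 0], "delta_rot": [0, 0, 0], "fingers": -1},
    {"slide": [0, 0, 0], "delta_rot": [0, 0, 0], "fingers": -1},
    {"slide": [0, 0, 0], "delta_rot": [0, 0, 0], "fingers": -1},
    {"slide": [0, 0, 0], "delta_rot": [0, 0, 0], "fingers": -1},
    {"slide": [0, 0, 0], "delta_rot": [0, 0, 0], "fingers": -1},
    {"slide": [0, 0, -0.05], "delta_rot": [0, 0, 0], "fingers": -1},
    {"slide": [0, 0, -0.1], "delta_rot": [0, 0, 0], "fingers": -1},
    {"slide": [0, 0, -0.2], "delta_rot": [0, 0, 0], "fingers": -1}
  ]
}}

```text
time_s: 13.32
tcp_pos: [0.4634, 0.2048, 0.0554]
eef_rot: [-180.0, -0.1, -161.4]
contact_force: [1.1, 0.5, 0.2]
gripper_width: 0.0566
gripper_force: 20.0
```

```bash
python3 -c "
from h import *
print(todelta([.6705,-.084,.22]))"
```

```text
[-0.69247311 -2.26604442 -1.09667279]
```

The opening reads 56.6 mm instead of 58, so I'll look at the grasp before going on.

{"method": "play_rows", "body": {
  "rows": [
    {"slide": [0, 0, -0.3], "delta_rot": [0, 0, 0], "fingers": -1},
    {"slide": [0, 0, -0.3], "delta_rot": [0, 0, 0], "fingers": -1},
    {"slide": [0, 0, -0.3], "delta_rot": [0, 0, 0], "fingers": -1},
    {"slide": [0, 0, -0.2], "delta_rot": [0, 0, 0], "fingers": -1},
    {"slide": [0, 0, 0], "delta_rot": [0, 0, 0], "fingers": -1},
    {"slide": [0, 0, 0], "delta_rot": [0, 0, 0], "fingers": -1}
  ]
}}

```text
time_s: 14.08
tcp_pos: [0.4634, 0.205, 0.2199]
eef_rot: [180.0, -0.0, -161.4]
contact_force: [-1.0, -0.4, -1.2]
gripper_width: 0.0566
gripper_force: 20.0
```

```bash
python3 - <<'E'
from h import *
s=r.get_state();p=s['tcp_pos'];print(s['time_s'],p,s['eef_rot'],s['gripper_width'],s['contact_force'])
S=cap('scene');c=cap('wrist');o=np.zeros((400,800,3),np.uint8)
u,v=proj(S,p);U,V=int(u),int(v);print('scene tcp in crop',(u-U+40)*5,(v-V+40)*5)
o[:,:400]=cv2.resize(S['image'][V-40:V+40,U-40:U+40],(400,400),interpolation=cv2.INTER_CUBIC)
u,v=proj(c,p);print(u,v);U,V=int(u),min(int(v),384-80);print('wrist',400+(u-U+80)*2.5,(v-V+80)*2.5)
o[:,400:]=cv2.resize(c['image'][V-80:V+80,U-80:U+80],(400,400))
cv2.imwrite('pics/w5.png',o)
E
```

```text
14.075 [0.46339291 0.20498551 0.21992539] [ 1.79971861e+02 -4.05731308e-04 -1.61403044e+02] 0.056612261791646655 [-1.02785665 -0.38877375 -1.17198789]
scene tcp in crop 203.35018233418594 200.14825644029457
255.11586713351636 240.10114154192192
wrist 600.2896678337909 200.2528538548048
```

View pics/w5.png

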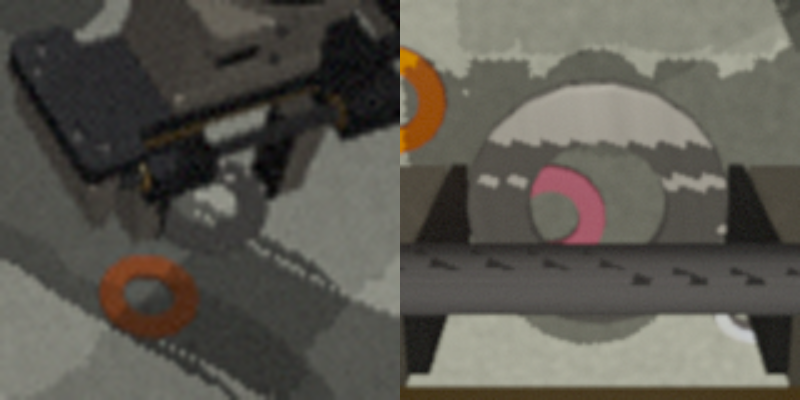

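The picture shows the washer level between the fingers, centred at about (598,208) against the TCP at (600,200), so within 2 mm. The grasp is sound and I'll carry it over to the stud.

{"method": "play_rows", "body": {
  "rows": [
    {"slide": [-0.09, -0.28, 0], "delta_rot": [0, 0, 0], "fingers": -1},
    {"slide": [-0.11, -0.34, 0], "delta_rot": [0, 0, 0], "fingers": -1},
    {"slide": [-0.11, -0.34, 0], "delta_rot": [0, 0, 0], "fingers": -1},
    {"slide": [-0.11, -0.34, 0], "delta_rot": [0, 0, 0], "fingers": -1},
    {"slide": [-0.1, -0.34, 0], "delta_rot": [0, 0, 0], "fingers": -1},
    {"slide": [-0.1, -0.34, 0], "delta_rot": [0, 0, 0], "fingers": -1},
    {"slide": [-0.07, -0.28, 0], "delta_rot": [0, 0, 0], "fingers": -1},
    {"slide": [0, 0, 0], "delta_rot": [0, 0, 0], "fingers": -1}
  ]
}}

```text
time_s: 15.18
tcp_pos: [0.6705, -0.0858, 0.2171]
eef_rot: [180.0, -0.2, -161.6]
contact_force: [-1.4, 0.8, -1.4]
gripper_width: 0.0565
gripper_force: 20.0
```

{"method": "play_rows", "body": {
  "rows": [
    {"slide": [0, 0, 0], "delta_rot": [0, 0, 0], "fingers": -1},
    {"slide": [0, 0, 0], "delta_rot": [0, 0, 0], "fingers": -1}
  ]
}}

```text
time_s: 15.42
tcp_pos: [0.6697, -0.0821, 0.2196]
eef_rot: [180.0, -0.0, -161.3]
contact_force: [0.4, 1.2, -0.7]
gripper_width: 0.0563
gripper_force: 20.0
```

```bash
python3 -c "
from h import *
print(r.get_state()['tcp_pos'],r.get_state()['gripper_width'],todelta([.669,-.0842,.145]))"
```

```text
[ 0.66969315 -0.08207712  0.21958897] 0.056342435440461344 [ 0.00861038 -0.01204347  0.49726225]
```

{"method": "play_rows", "body": {
  "rows": [
    {"slide": [0.01, -0.01, 0.1], "delta_rot": [0, 0, 0], "fingers": -1},
    {"slide": [0, 0, 0.1], "delta_rot": [0, 0, 0], "fingers": -1},
    {"slide": [0, 0, 0.05], "delta_rot": [0, 0, 0], "fingers": -1},
    {"slide": [0, 0, 0.05], "delta_rot": [0, 0, 0], "fingers": -1},
    {"slide": [0, 0, 0.05], "delta_rot": [0, 0, 0], "fingers": -1},
    {"slide": [0, 0, 0.05], "delta_rot": [0, 0, 0], "fingers": -1},
    {"slide": [0, 0, 0], "delta_rot": [0, 0, 0], "fingers": -1},
    {"slide": [0, 0, 0], "delta_rot": [0, 0, 0], "fingers": -1}
  ]
}}

```text
time_s: 16.42
tcp_pos: [0.6694, -0.0849, 0.1601]
eef_rot: [-180.0, 0.0, -161.4]
contact_force: [0.1, -0.1, -0.9]
gripper_width: 0.0565
gripper_force: 20.0
```

{"method": "play_rows", "body": {
  "rows": [
    {"slide": [0, 0, 0.05], "delta_rot": [0, 0, 0], "fingers": -1},
    {"slide": [0, 0, 0.03], "delta_rot": [0, 0, 0], "fingers": -1},
    {"slide": [0, 0, 0.02], "delta_rot": [0, 0, 0], "fingers": -1},
    {"slide": [0, 0, 0], "delta_rot": [0, 0, 0], "fingers": -1},
    {"slide": [0, 0, 0], "delta_rot": [0, 0, 0], "fingers": -1},
    {"slide": [0, 0, 0], "delta_rot": [0, 0, 0], "fingers": -1}
  ]
}}

```text
time_s: 17.18
tcp_pos: [0.6694, -0.0849, 0.145]
eef_rot: [-180.0, 0.0, -161.4]
contact_force: [-0.8, 0.7, -0.9]
gripper_width: 0.0561
gripper_force: 20.0
```

{"method": "play_rows", "body": {
  "rows": [
    {"slide": [0, 0, 0.01], "delta_rot": [0, 0, 0], "fingers": -1},
    {"slide": [0, 0, 0.01], "delta_rot": [0, 0, 0], "fingers": -1},
    {"slide": [0, 0, 0.01], "delta_rot": [0, 0, 0], "fingers": -1},
    {"slide": [0, 0, 0], "delta_rot": [0, 0, 0], "fingers": -1},
    {"slide": [0, 0, 0], "delta_rot": [0, 0, 0], "fingers": -1}
  ]
}}

```text
time_s: 17.8
tcp_pos: [0.6693, -0.0848, 0.1403]
eef_rot: [-180.0, -0.0, -161.4]
contact_force: [0.7, 0.6, -1.3]
gripper_width: 0.0565
gripper_force: 20.0
```

{"method": "play_rows", "body": {
  "rows": [
    {"slide": [0, 0, 0.007], "delta_rot": [0, 0, 0], "fingers": -1},
    {"slide": [0, 0, 0], "delta_rot": [0, 0, 0], "fingers": -1},
    {"slide": [0, 0, 0], "delta_rot": [0, 0, 0], "fingers": -1}
  ]
}}

```text
time_s: 18.18
tcp_pos: [0.6692, -0.0849, 0.1393]
eef_rot: [180.0, 0.0, -161.4]
contact_force: [-0.6, 1.4, -0.9]
gripper_width: 0.0569
gripper_force: 20.0
```

{"method": "play_rows", "body": {
  "rows": [
    {"slide": [0, 0, 0.007], "delta_rot": [0, 0, 0], "fingers": -1},
    {"slide": [0, 0, 0], "delta_rot": [0, 0, 0], "fingers": -1},
    {"slide": [0, 0, 0], "delta_rot": [0, 0, 0], "fingers": -1}
  ]
}}

```text
time_s: 18.55
tcp_pos: [0.6694, -0.0848, 0.1384]
eef_rot: [-180.0, 0.0, -161.4]
contact_force: [-0.1, 0.3, 0.6]
gripper_width: 0.0563
gripper_force: 20.0
```

{"method": "play_rows", "body": {
  "rows": [
    {"slide": [0, 0, 0.004], "delta_rot": [0, 0, 0], "fingers": -1},
    {"slide": [0, 0, 0], "delta_rot": [0, 0, 0], "fingers": -1},
    {"slide": [0, 0, 0], "delta_rot": [0, 0, 0], "fingers": -1}
  ]
}}

```text
time_s: 18.92
tcp_pos: [0.6694, -0.0848, 0.1383]
eef_rot: [-180.0, 0.0, -161.4]
contact_force: [-1.6, 0.5, 5.2]
gripper_width: 0.0565
gripper_force: 20.0
```

Contact reads 5 N at the expected height. I'll release, lift and move clear.

{"method": "play_rows", "body": {
  "rows": [
    {"slide": [0, 0, 0], "delta_rot": [0, 0, 0], "fingers": 0.4},
    {"slide": [0, 0, 0], "delta_rot": [0, 0, 0], "fingers": 0.6},
    {"slide": [0, 0, 0], "delta_rot": [0, 0, 0], "fingers": 0.8},
    {"slide": [0, 0, 0], "delta_rot": [0, 0, 0], "fingers": 0.8},
    {"slide": [0, 0, -0.05], "delta_rot": [0, 0, 0], "fingers": 0.8},
    {"slide": [0, 0, -0.1], "delta_rot": [0, 0, 0], "fingers": 0.8},
    {"slide": [0, 0, -0.2], "delta_rot": [0, 0, 0], "fingers": 0.8},
    {"slide": [0, 0, -0.3], "delta_rot": [0, 0, 0], "fingers": 0.8}
  ]
}}

```text
time_s: 19.92
tcp_pos: [0.6687, -0.0849, 0.2361]
eef_rot: [180.0, -0.1, -161.4]
contact_force: [1.3, -0.3, -0.8]
gripper_width: 0.0788
gripper_force: 0.0
```

{"method": "play_rows", "body": {
  "rows": [
    {"slide": [0.1, 0.3, 0], "delta_rot": [0, 0, 0], "fingers": 0.8},
    {"slide": [0.1, 0.3, 0], "delta_rot": [0, 0, 0], "fingers": 0.8},
    {"slide": [0.1, 0.3, 0], "delta_rot": [0, 0, 0], "fingers": 0.8},
    {"slide": [0.1, 0.3, 0], "delta_rot": [0, 0, 0], "fingers": 0.8},
    {"slide": [0.1, 0.3, 0], "delta_rot": [0, 0, 0], "fingers": 0.8},
    {"slide": [0, 0, 0], "delta_rot": [0, 0, 0], "fingers": 0.8},
    {"slide": [0, 0, 0], "delta_rot": [0, 0, 0], "fingers": 0.8}
  ]
}}

```text
time_s: 20.8
tcp_pos: [0.5267, 0.1047, 0.2363]
eef_rot: [180.0, 0.1, -161.3]
contact_force: [-0.1, -0.3, 0.5]
gripper_width: 0.0789
gripper_force: 0.0
```

```bash
python3 - <<'E'
from h import *
print(r.get_state()['time_s'])
t=cap('top');S=cap('scene');o=np.zeros((400,800,3),np.uint8)
for i,c in enumerate((S,t)):
    print(ringfit(c,[.67,-.0845],.142,.058,35))
    u,v=map(int,proj(c,[.67,-.084,.12]));o[:,400*i:400*i+400]=cv2.resize(c['image'][v-35:v+35,u-35:u+35],(400,400),interpolation=cv2.INTER_CUBIC)
cv2.imwrite('pics/end.png',o)
E
```

```text
20.8
(array([ 0.6539, -0.0848]), 0.04396438971161842, array([0.08220771, 0.08290393]))
(array([ 0.6686, -0.0845]), 0.029227813705801964, array([0.05403585, 0.05664027]))
```

View pics/end.png

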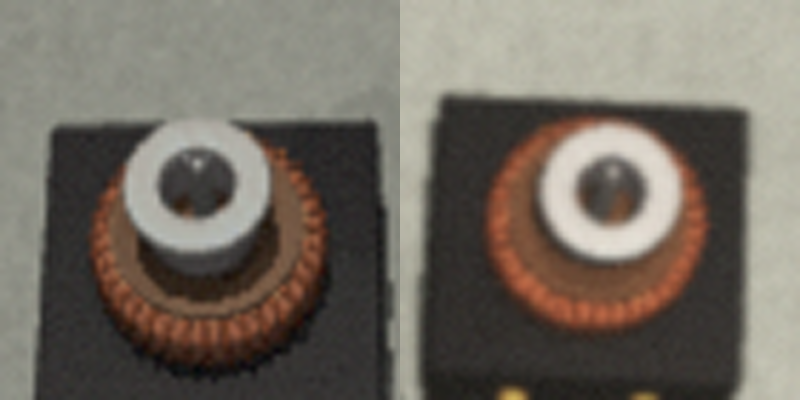

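Both views show the washer lying level on the spacer with the stud tip inside the bore, at (197,160) and (612,172). The top-view ring fit gives 58 mm diameter, centred at (0.669,-0.085). I'll hand in.

```bash
python3 -c "
from h import *
print(r.close_job())"
```

```text
the job is handed in; nothing more can be done
None
```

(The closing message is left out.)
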